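Fit the mesh screen in the soil sieve and latch it

ROBOT

A 6-joint arm with a two-finger parallel gripper is mounted at the origin on the work surface. World frame = base frame: x ahead of the robot, y to its left, z up, the work surface at z = 0. Lengths are in m, angles in rad, forces in N, time in s.
With the tool pointing down it reaches from about 0.275 to 0.775 m from the base axis. Payload 14.6 kg.
Tool frame: the origin (TCP) lies between the finger pads; the fingertips stand 14 mm ahead of it and the grasp point (between the pads) lies 5 mm behind it; z points along the fingers, y is the line along which they close (so a half turn about z gives the same grasp; the last joint's range is limited). The gripper opens to 85 mm and grips with 20 to 120 N. Pads are 22 mm wide; open, the fingers measure 114 mm over their backs; the gripper's body (76 mm by 85 mm) begins 54 mm behind the grasp point. The pads swing forward as they close: fully open they stand 13 mm farther back than shut.
Start: joints at [-1.466, 0.263, -0.048, 1.259, 0, 1.415], TCP at [0.135, -0.507, 0.209] pointing down, gripper open.
Joint ranges: [-2.65, 2.65], [-0.89, 1.7], [-1.18, 1.37], [-2.13, 2.11], [-1.35, 1.29], [-3.14, 3.14]. Speed limits (rad/s): [1.89, 1.89, 2.57, 2.79, 3.14, 3.14].

INTERFACE

Orientations are given as a unit quaternion [w, x, y, z].
In Python, from cell import sensors, grab_frame, get_calibration, env gives the robot as it stands.
- The arm moves only by the shell command python3 -m inch 'ROWS' [OPENING] [FORCE]. ROWS is JSON, a list of rows, each an object with "offset": the shift along the tool's x, y, z in m, a list of three; "twist": the turn about the tool's z in rad. A call has 1 to 20 rows; each row is the pose to reach, as a shift and turn from the pose commanded when the call began, along the tool's axes at that moment; what a row does not reach only later rows make up. A row lasts 1/8 s, in which the tool goes at most 62.5 mm and 10.7 degrees, less where a joint would pass 70% of its speed; a pose out of reach is approached as far as the arm can. A call with a gripper value outside its range is refused whole. OPENING is the opening, from 0 (shut) to 1 (fully open), set as the call begins (- or left out, the last holds). The fingers move at their own pace and stop on an object; FORCE is the grip in N (left out, the last holds). Time passes only in rows, so rows that repeat a pose let the fingers close. It gives the time, the measured TCP pose, the force, the opening and the grip force at its end, in the units of the state.
- sensors.read_state(): the state, without advancing time (a new reading comes with each control period).
- grab_frame(name): name is "scene" or "side" or "wrist"; returns (picture, depth): 420x560x3 uint8, blue, green, red; 420x560 float32, m along the optical axis (not along the pixel's ray), 0 where there is no reading.
- get_calibration(name): a dict with "fx", "fy", "cx", "cy" (pixels), "view" (4x4, takes a point from world to camera coordinates). Camera axes: x right, y down, z forward; pixel columns grow to the right and rows downward; lengths in m; the calibration is good to about 2 mm. The wrist camera is an equidistant fisheye: a pixel r from the principal point sees the ray r / f radians off the axis. A picture is of the moment at which its call begins: read the wrist's pose just before it. get_calibration takes no time and is no camera call; for the wrist camera it gives the pose at the moment of the call.
- env.sign_off(): hands the job in; it is judged then, once.
The state is a dict: "time_s": time; "qpos": joint angles; "joint_velocities": joint speeds; "joint_torque": joint torques, N m; "tcp_pos": TCP position; "ee_rot": TCP orientation; "contact_force": force on the tool from outside, world axes, zero at the start; "ft_torque": the same for the moment, N m; "width": finger opening in m; "grip_force": force on a finger pad.
Only numpy, scipy, OpenCV 4.12 (cv2) and the standard library are available. Lean on these libraries where they do the work, as an engineer would, in place of code of your own. Each camera call takes 0.05 s, during which the arm holds its last target. There are 200 camera calls.

TASK

Draw the green mesh screen right out of the plywood storage sleeve by its orange front tab and let go of it lying flat on the bench. Then take it by the orange bridge handle on its middle, set it fully home in the small aluminium soil sieve frame with its tab between the two front ears, and swing the red-handled latch over it until the latch arm lies down in its catch fork. Leave the pots, trowel, bottle and tin where they are.

Things in the scene. Friction and masses are not known exactly. Their poses are not given: they have to be found in the camera images.
- screen_mid (a point): Centre, half-way up, of the mesh screen's flat plate (130 mm in x, 110 mm in y, 10 mm thick; green rim, steel wires; about 0.22 kg). Axes: -x points to the orange tab, z up out of the mesh. At the start the screen lies on the bench, most of it hidden inside the sleeve, with only its front edge and tab sticking out of the mouth. It slides on the bench (the sleeve has no floor).
- screen_tab (a point): Grip point of the screen's orange upright tab: a block 30 mm long (x), 12 mm wide (y) and 48 mm tall from the screen's underside, its centre 95 mm in front (-x) of the plate's centre. This point is 34 mm above the screen's underside. Same axes as screen_mid. Pinch across y. The tab alone is a poor place to lift by: it is far from the weight, and in the sieve frame the ears leave no room for fingers beside it.
- screen_handle (a point): Centre of the bar of the screen's orange bridge handle: bar 12 mm (x) by 78 mm (y) by 12 mm (z), its centre 40 mm above the screen's underside, over the plate's centre, on two legs at y = +-35 mm; 24 mm free height under the bar. Pinch across x.
- sleeve_mouth (a point): Centre of the open mouth of the fixed plywood sleeve. Axes: -x points out of the mouth, the way the screen is drawn. The sleeve is 110 mm deep (from this point to x = +110 mm), 140 mm wide, 64 mm tall, roofed, closed at the back; inside 126 mm wide and 58 mm high. The point is 29 mm above the bench. The plate is right out when its centre is 65 mm or more in front of this point.
- sieve_seat (a point): Where screen_mid lies when the screen is fully home in the fixed aluminium sieve frame; axes then agree with screen_mid's (-x to the ears). The point is 35 mm above the bench: the screen's underside rests on a ledge 30 mm high. Well 142 mm (x) by 122 mm (y), walls 7 mm thick and 46 mm high, so 6 mm play all round. In the front wall is a 26 mm wide notch for the tab, flanked outside by two ears 36 mm long (from 78 to 114 mm in front of this point) and 60 mm high, 26 mm apart.
- latch_grip (a point): Middle of the free part of the latch's red handle, a round bar 14 mm thick that lies along the hinge axis (the frame's x) and projects 62 mm to -x from the side of the steel latch arm; this point is 32 mm from the arm, 30 mm from the bar's free end, 168 mm from the hinge axis. Pinch across it, across the frame's y, from above. Shut, it is 100 mm to +y of the well's centre and 52 mm above the bench.
- latch_hinge (a point): Point on the latch's hinge axis level with latch_grip, 68 mm to -y of the well's centre, 52 mm above the bench. Its x axis is the hinge axis (the frame's x), y points across the well to the catch, z up.
- catch (a point): Floor of the dark steel catch fork on the frame's +y wall, 40 mm to +x of the well's centre, 48 mm above the bench; the latch arm (20 mm wide, 8 mm thick) lies between its two prongs when shut. The prongs stand 66 mm high above the bench.
- latch (a joint): Angle of the latch (rad): 0 = shut, arm level across the well and down in its catch fork; 1.57 = upright; larger = leaning out to -y. Starts open, at 1.75 to 2.1; end stop at 2.4. A stiff hinge: it stays where it is left; about 1 to 2 N at the handle moves it. It can only shut fully when the screen is fully home or absent.
- pot_a: Tan terracotta pot, 106 mm wide, 88 mm tall, standing in the blue tray (fixed, 200 x 160 x 22 mm). Origin under its centre. Leave alone.
- pot_b: Tan terracotta pot, same size, standing on the bench. Origin under its centre. Leave alone.
- trowel: Wooden-handled steel trowel lying on the bench, 276 mm long, 66 mm wide, 26 mm high; origin at its middle, blade to +x. Leave alone.
- bottle: Green bottle, 64 mm wide, 170 mm tall; origin under its centre. Leave alone.
- tin: Yellow seed tin, 60 mm wide, 75 mm tall; origin under its centre. Leave alone.
There are look-alikes about, which are no part of the job. Of the things like the part that bears screen_mid, leave any that is yellow; of the rest the smaller one is meant.

How it is judged:
On the way, in this order (a step that is already met when the one before it is completed fails the run):
1. the screen lies flat on the bench, right out of the sleeve, let go (x of screen_mid in the frame of sleeve_mouth below -0.06 m and height (world z) of screen_mid below 0.01 m and angle between screen_mid's own z axis and vertical below 0.07 rad and contact force between the fingers and screen below 0.2 N), for 0.2 s.
2. the screen is fully home in the sieve frame with the latch still open (horizontal distance between screen_mid and sieve_seat below 0.012 m and z of screen_mid in the frame of sieve_seat between -0.004 and 0.004 m and angle between the z axis of screen_mid and the z axis of sieve_seat, either way round below 0.07 rad and value of joint latch above 0.5 rad), for 0.2 s.
At the end, for the whole second after the job is handed in: The screen rests fully home on the sieve's ledge (centre within 12 mm of the well's centre, height within 4 mm, level within 4 degrees), the latch is down in its catch (within 0.06 rad of shut), and all is at rest (horizontal distance between screen_mid and sieve_seat below 0.012 m and z of screen_mid in the frame of sieve_seat between -0.004 and 0.004 m and angle between the z axis of screen_mid and the z axis of sieve_seat, either way round below 0.07 rad and value of joint latch below 0.06 rad and velocity of joint latch between -0.05 and 0.05 rad/s and linear speed of screen below 0.02 m/s); the robot touches nothing.
It fails at once if the pot on the tray is pushed more than 4 cm from its place (distance of pot_a from where it was at the start of the episode above 0.04 m).
It fails at once if the other pot is pushed more than 4 cm from its place (distance of pot_b from where it was at the start of the episode above 0.04 m).
It fails at once if the trowel is pushed more than 4 cm from its place (distance of trowel from where it was at the start of the episode above 0.04 m).
It fails at once if the bottle is pushed more than 4 cm from its place (distance of bottle from where it was at the start of the episode above 0.04 m).
It fails at once if the tin is pushed more than 4 cm from its place (distance of tin from where it was at the start of the episode above 0.04 m).
It also fails if it takes over 69 s, if anything falls off the work surface, if the arm or the gripper's body presses on something with over 40 N, if the wrist force passes 120 N, or if a joint passes its speed limit or range.

## Working session

There is one attempt and no reset: what is moved stays moved. The work goes in short steps, Python scripts to look and compute and a shell command to move; the robot and the scene stay as the last step left them, time stands still between calls to the robot, and variables do not carry over. Pictures are saved under pics/ and viewed, at most 10 in all, crops included, and the job is handed in when it is done.

```bash
ls; mkdir -p pics; cat > h.py <<'E'
import numpy as np, cv2
from cell import sensors, grab_frame, get_calibration, env
def world(name,uv,depth=None,z=None,cal=None):
    c=cal or get_calibration(name); V=np.array(c["view"]); R=V[:3,:3]; t=V[:3,3]
    u=np.atleast_2d(np.array(uv,float))
    x=(u[:,0]-c["cx"])/c["fx"]; y=(u[:,1]-c["cy"])/c["fy"]
    if name=="wrist":
        r=np.hypot(x,y)+1e-12; s=np.sin(r)/r; d=np.c_[x*s,y*s,np.cos(r)]
    else: d=np.c_[x,y,np.ones(len(x))]
    o=-R.T@t; dw=d@R
    if depth is not None: k=np.asarray(depth)/d[:,2]
    else: k=(z-o[2])/dw[:,2]
    return o+dw*k[:,None]
E
python3 - <<'E'
from h import *
for n in ["scene","side"]:
    p,d=grab_frame(n); cv2.imwrite(f"pics/{n}0.png",p); np.save(f"{n}0.npy",d)
    c=get_calibration(n); V=np.array(c["view"]); print(n,c["fx"],-V[:3,:3].T@V[:3,3],V[2,:3])
s=sensors.read_state(); print(s)
E
```

```text
pics
scene 410.2326695981043 [1.35366705 0.36964022 0.82525921] [-0.70581517 -0.32759729 -0.6280963 ]
side 484.75079555324726 [0.41845923 1.03958839 0.72373994] [ 0.06974158 -0.84215522 -0.53470618]
{'time_s': 0.1, 'qpos': array([-1.46627278e+00,  2.63502154e-01, -4.88494790e-02,  1.25936506e+00,
        1.61741992e-05,  1.41552345e+00]), 'joint_velocities': array([ 0.00057789, -0.00110106,  0.00177331,  0.00045775, -0.00111389,
       -0.00084248]), 'joint_torque': array([ 3.11293319e-03, -6.38575959e+01,  3.85061216e+01,  9.97106661e-03,
       -1.25865695e-04, -2.63684903e-06]), 'tcp_pos': array([ 0.13485231, -0.50713766,  0.20826796]), 'ee_rot': array([-4.59829550e-04,  9.91574979e-01,  1.29533197e-01,  1.97602293e-05]), 'contact_force': array([0.02214505, 0.12095503, 0.7361011 ]), 'ft_torque': array([-0.03240039,  0.0245186 ,  0.02664485]), 'grip_force': 0.0, 'width': 0.08519447004488531}
```

View pics/scene0.png

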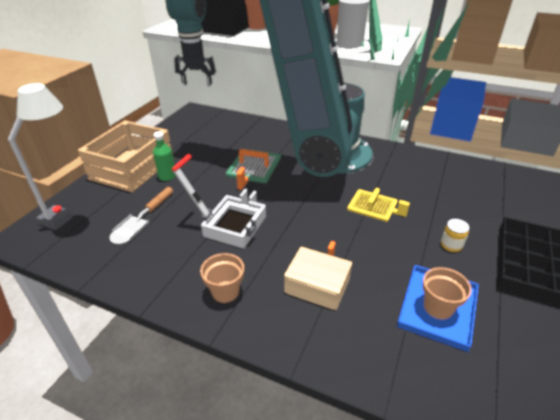

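View pics/side0.png

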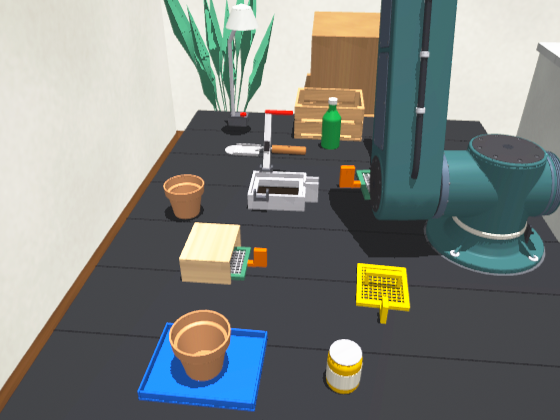

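The side view shows the sleeve at (212,252) with an orange tab out of its mouth at (260,257), the frame at (280,190), and the open latch with its red handle at (280,112).

There are three screens: one in the sleeve (scene 331,248), a green one on the bench (scene 255,163), and a yellow one (scene 375,205). The one in the sleeve should be meant, as it is green and smaller. I'll measure and check this in one crop.

```bash
cat >> h.py <<'E'
def cloud(name,p,d):
    c=get_calibration(name); v,u=np.nonzero(d>0)
    return world(name,np.c_[u,v],depth=d[v,u],cal=c),np.c_[u,v]
def hsv(p,uv): return cv2.cvtColor(p,cv2.COLOR_BGR2HSV)[uv[:,1],uv[:,0]].astype(int)
def rect(P):
    (c,s,a)=cv2.minAreaRect((P[:,:2]*1000).astype(np.float32)); return np.round(c,1),np.round(s,1),round(a,1)
E
python3 - <<'E'
from h import *
P=[];H=[]
for n in ["scene","side"]:
    p=cv2.imread(f"pics/{n}0.png"); d=np.load(f"{n}0.npy"); X,uv=cloud(n,p,d); h=hsv(p,uv)
    def box(u0,v0,u1,v1): return (uv[:,0]>u0)&(uv[:,0]<u1)&(uv[:,1]>v0)&(uv[:,1]<v1)
    b=box(275,235,360,310) if n=="scene" else box(170,215,280,290)
    ply=b&(h[:,0]>10)&(h[:,0]<28)&(h[:,1]>40)&(h[:,1]<150)&(h[:,2]>120)
    roof=ply&(abs(X[:,2]-.064)<.004); print(n,"roof",roof.sum(),rect(X[roof]),np.median(X[roof,2]))
    org=(h[:,0]<14)&(h[:,1]>190)&(h[:,2]>120)
    t=b&org; print("tab",t.sum(),rect(X[t]),X[t].min(0),X[t].max(0), X[t&(X[:,2]>.04)].mean(0))
    b2=box(195,185,275,250) if n=="scene" else box(240,165,325,215)
    g=b2&(h[:,1]<60)&(h[:,2]>90)
    top=g&(abs(X[:,2]-.046)<.004); print("frame top",top.sum(),rect(X[top]))
    ear=g&(abs(X[:,2]-.06)<.004); print("ears",ear.sum(),rect(X[ear]))
    rd=(box(165,145,200,180) if n=="scene" else box(255,100,310,122))&((h[:,0]<8)|(h[:,0]>172))&(h[:,1]>150)&(h[:,2]>90)
    print("red",rd.sum(),X[rd].min(0),X[rd].max(0),np.median(X[rd],0))
    # big green
    bg=(box(220,140,290,195) if n=="scene" else box(335,155,385,200))&org
    print("other orange",rect(X[bg]),X[bg][:,2].max())
    for nm,bb in dict(bottle=(150,130,178,185),potb=(198,252,248,303),tin=(440,218,470,252),pota=(418,265,470,318),trowel=(105,185,178,245)).items():
        if n=="scene":
            m=box(*bb)&(X[:,2]>.015); print(nm,rect(X[m]),X[m][:,2].max())
s=cv2.imread("pics/scene0.png")
a=cv2.resize(s[140:300,220:420],None,fx=4,fy=3.75)[:600,:800]; cv2.imwrite("pics/crop.png",a)
E
```

```text
scene roof 170 (array([661.1, 166.2]), array([114.8, 140.2]), 0.1) 0.06211411448645543
tab 2 (array([562.4, 165.2]), array([3.8, 0. ]), -161.6) [0.56061388 0.16460367 0.04209299] [0.56425813 0.16581752 0.04215993] [0.56243601 0.1652106  0.04212646]
frame top 327 (array([ 524.7, -138.7]), array([154.7, 191.5]), 88.2)
ears 93 (array([ 511.2, -144.6]), array([173.5, 163.7]), 0.7)
red 121 [ 0.22426093 -0.53223516 -0.00719372] [ 0.59158446 -0.29010131  0.2045568 ] [ 0.5308578  -0.29649643  0.19913152]
other orange (array([ 359.2, -223. ]), array([0., 0.]), 0.0) 0.013037667555987675
bottle (array([ 442.9, -470.2]), array([468.8,  87.4]), 41.7) 0.20455679847324948
potb (array([777.8, -43.2]), array([105.3, 103.5]), 32.2) 0.09052760410835048
tin (array([366.2, 469. ]), array([58.9, 57.5]), 34.4) 0.07680930154763599
pota (array([587.1, 457.9]), array([124.6, 159.4]), 88.7) 0.0935765917180682
trowel (array([ 520.4, -468.2]), array([182.5, 128. ]), 54.5) 0.027428180452906292
side roof 1217 (array([660.1, 165.9]), array([145.7, 111. ]), 89.9) 0.06543721795011337
tab 12 (array([549.4, 167. ]), array([10.7, 32. ]), 86.4) [ 0.5330717   0.16105233 -0.00110216] [0.56560159 0.17174272 0.05068513] [0.54577829 0.161855   0.04647489]
frame top 451 (array([ 520.7, -140.9]), array([190.3, 155. ]), 1.7)
ears 112 (array([ 509.2, -140.4]), array([172.1, 155.3]), 0.2)
red 110 [ 0.50931504 -0.78404493 -0.00123936] [ 0.61774676 -0.28767299  0.20617063] [ 0.54909256 -0.29535674  0.19997203]
other orange (array([ 341.4, -229.6]), array([42.3, 18.9]), 7.0) 0.07001097962157976
```

View pics/crop.png

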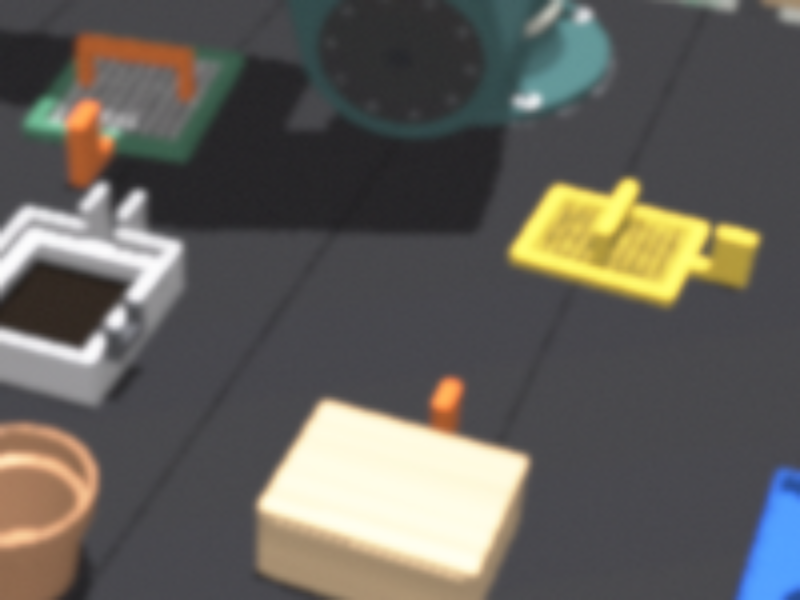

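The crop confirms it. The sleeve's screen is green with an orange tab at crop (447,403). The other green one at crop (140,95) lies loose on the bench and is larger, and the third is yellow, so the sleeve's screen is meant. I'm moving above its tab at about (0.549, 0.165).

```bash
python3 -m inch '[{"offset":[0.573,-0.543,-0.03],"twist":0.26},{"offset":[0.573,-0.543,-0.03],"twist":0.26},{"offset":[0.573,-0.543,-0.03],"twist":0.26},{"offset":[0.573,-0.543,-0.03],"twist":0.26},{"offset":[0.573,-0.543,-0.03],"twist":0.26},{"offset":[0.573,-0.543,-0.03],"twist":0.26},{"offset":[0.573,-0.543,-0.03],"twist":0.26},{"offset":[0.573,-0.543,-0.03],"twist":0.26},{"offset":[0.573,-0.543,-0.03],"twist":0.26},{"offset":[0.573,-0.543,-0.03],"twist":0.26},{"offset":[0.573,-0.543,-0.03],"twist":0.26},{"offset":[0.573,-0.543,-0.03],"twist":0.26},{"offset":[0.573,-0.543,0.03],"twist":0.26},{"offset":[0.573,-0.543,0.03],"twist":0.26},{"offset":[0.573,-0.543,0.03],"twist":0.26},{"offset":[0.573,-0.543,0.03],"twist":0.26},{"offset":[0.573,-0.543,0.03],"twist":0.26},{"offset":[0.573,-0.543,0.03],"twist":0.26}]' 1 40
python3 - <<'E'
from h import *
s=sensors.read_state(); print(s["time_s"],s["tcp_pos"],s["ee_rot"],s["contact_force"])
c=get_calibration("wrist"); V=np.array(c["view"]); print(c["fx"],c["cx"],c["cy"],-V[:3,:3].T@V[:3,3],V[:3,:3])
p,d=grab_frame("wrist"); cv2.imwrite("pics/w1.png",p); np.save("w1.npy",d)
v,u=np.nonzero(d>0); X=world("wrist",np.c_[u,v],depth=d[v,u],cal=c); h=hsv(p,np.c_[u,v])
t=(h[:,0]<14)&(h[:,1]>170)&(h[:,2]>100)&(abs(X[:,0]-.55)<.06)&(abs(X[:,1]-.165)<.05)
print(t.sum(),rect(X[t&(X[:,2]>.04)]),X[t].max(0),X[t].min(0), u[t].mean(),v[t].mean())
E
```

```text
time_s: 2.35
tcp_pos: [0.5517, 0.1248, 0.1795]
ee_rot: [-0.015, 0.999, 0.031, -0.0]
contact_force: [0.3, -1.1, 0.8]
width: 0.0853
grip_force: 0.0
2.35 [0.55165372 0.12477539 0.17950438] [-1.51341227e-02  9.99393950e-01  3.13459271e-02 -3.52738198e-04] [ 0.33707442 -1.05541676  0.79969264]
325.19226210127806 275.4302769679399 207.00285055183934 [0.62063527 0.12467023 0.34470316] [[ 0.0625471  -0.99762806 -0.02874216]
 [-0.95951086 -0.06803216  0.2733323 ]
 [-0.27463936  0.01048228 -0.96149017]]
184 (array([547.4, 162.4]), array([28.9, 11.5]), 1.9) [0.57649689 0.17342914 0.04902205] [ 0.51751107  0.15650785 -0.00109555] 244.06521739130434 178.71195652173913
```

View pics/w1.png

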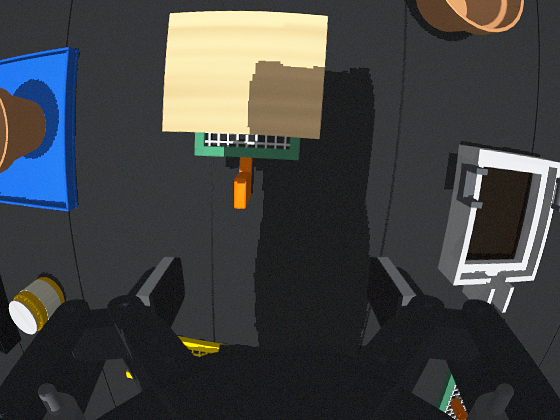

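The wrist view shows the tab at (241,190) in front of the sleeve and the sieve frame at right (500,215). The arm was still moving, so I'll let it settle and measure again.

```bash
python3 -m inch '[{"offset":[0,0,0],"twist":0},{"offset":[0,0,0],"twist":0},{"offset":[0,0,0],"twist":0}]' >/dev/null
cat >> h.py <<'E'
def wshot(name):
    c=get_calibration("wrist"); s=sensors.read_state(); p,d=grab_frame("wrist"); cv2.imwrite(f"pics/{name}.png",p)
    v,u=np.nonzero(d>0); uv=np.c_[u,v]; return s,p,world("wrist",uv,depth=d[v,u],cal=c),uv,hsv(p,uv)
def near(X,x,y,r): return (abs(X[:,0]-x)<r)&(abs(X[:,1]-y)<r)
def axes(s):
    from scipy.spatial.transform import Rotation as R
    q=s["ee_rot"]; return R.from_quat([q[1],q[2],q[3],q[0]]).as_matrix()
def go(s,target,yaw=None):
    A=axes(s); print("tcp",s["tcp_pos"].round(4),"offset",(A.T@(np.array(target)-s["tcp_pos"])).round(4),"toolx yaw",round(np.arctan2(A[1,0],A[0,0]),4),"tilt",A[:,2].round(4))
E
python3 - <<'E'
from h import *
s,p,X,uv,h=wshot("w2")
t=(h[:,0]<14)&(h[:,1]>170)&(h[:,2]>100)&near(X,.55,.165,.05)
print(rect(X[t&(X[:,2]>.044)]),X[t,2].max())
g=(h[:,1]<60)&(h[:,2]>60)&near(X,.53,-.14,.15)
for z in (.046,.06): m=g&(abs(X[:,2]-z)<.004); print(z,m.sum(),rect(X[m]))
r=(X[:,2]>.055)&(h[:,0]>10)&(h[:,0]<28)&near(X,.66,.166,.1); print("roof",rect(X[r]),np.median(X[r,2]))
print(s["time_s"]); go(s,[.5474,.1624,.034-.005])
E
```

```text
(array([547.6, 162.5]), array([28.4, 11.6]), 2.5) 0.04953092145701715
0.046 2723 (array([ 518.4, -142.2]), array([193.6, 151.5]), 2.3)
0.06 270 (array([ 507.6, -130.4]), array([149.4, 161.5]), 83.3)
roof (array([637.6, 150.6]), array([155.1, 167.9]), 0.2) 0.06399449836793947
2.775
tcp [0.5515 0.1251 0.1787] offset [-0.0016 -0.033   0.1508] toolx yaw 0.0632 tilt [-0.0029  0.0302 -0.9995]
```

```bash
python3 -m inch '[{"offset":[-0.001,-0.02,0.03],"twist":0.02},{"offset":[-0.002,-0.033,0.06],"twist":0.03},{"offset":[-0.002,-0.033,0.09],"twist":0.03},{"offset":[-0.002,-0.033,0.12],"twist":0.03},{"offset":[-0.002,-0.033,0.14],"twist":0.03},{"offset":[-0.002,-0.033,0.15],"twist":0.03},{"offset":[-0.002,-0.033,0.15],"twist":0.03}]' 
python3 -c "
from h import *
s=sensors.read_state(); go(s,[.5474,.1624,.029])"
```

```text
time_s: 3.7
tcp_pos: [0.5487, 0.1369, 0.0297]
ee_rot: [-0.025, 0.999, 0.037, -0.002]
contact_force: [-0.2, -0.3, -0.5]
width: 0.0854
grip_force: 0.0
tcp [0.5487 0.1369 0.0297] offset [ 0.0005 -0.0254  0.0019] toolx yaw 0.074 tilt [-0.0064  0.0495 -0.9988]
```

```bash
python3 -c "
from h import *
np.set_printoptions(precision=4,suppress=True)
s=sensors.read_state(); print(s['qpos'],s['joint_torque'],s['contact_force'])"
```

```text
[ 0.073   0.4425 -0.2864  0.8447  0.0498  3.1406] [ -0.0114 -72.2118  31.3894  -0.5456   0.1748   0.    ] [-0.2227 -0.3385 -0.464 ]
```

Joint 6 is at its limit (3.14), which caused the shortfall and the tilt. I'll lift and turn the tool half a turn the other way.

```bash
python3 -m inch '[{"offset":[0,0,-0.05],"twist":0},{"offset":[0,0,-0.08],"twist":-0.1},{"offset":[0,0,-0.08],"twist":-3.07},{"offset":[0,0,-0.08],"twist":-3.07},{"offset":[0,0,-0.08],"twist":-3.07},{"offset":[0,0,-0.08],"twist":-3.07},{"offset":[0,0,-0.08],"twist":-3.07},{"offset":[0,0,-0.08],"twist":-3.07},{"offset":[0,0,-0.08],"twist":-3.07},{"offset":[0,0,-0.08],"twist":-3.07},{"offset":[0,0,-0.08],"twist":-3.07},{"offset":[0,0,-0.08],"twist":-3.07},{"offset":[0,0,-0.08],"twist":-3.07},{"offset":[0,0,-0.08],"twist":-3.07},{"offset":[0,0,-0.08],"twist":-3.07},{"offset":[0,0,-0.08],"twist":-3.07},{"offset":[0,0,-0.08],"twist":-3.07},{"offset":[0,0,-0.08],"twist":-3.07},{"offset":[0,0,-0.08],"twist":-3.07},{"offset":[0,0,-0.08],"twist":-3.07}]' 
python3 -c "
from h import *
s=sensors.read_state(); print(s['qpos']);go(s,[.5474,.1624,.029])"
```

```text
time_s: 6.2
tcp_pos: [0.5495, 0.133, 0.1102]
ee_rot: [-0.003, 0.001, 1.0, 0.025]
contact_force: [-0.5, 0.1, 0.5]
width: 0.0852
grip_force: 0.0
[ 0.06583777  0.37571572 -0.15475793  1.04227447  0.04982182  0.06701509]
tcp [0.5495 0.133  0.1102] offset [0.0017 0.0254 0.0826] toolx yaw 3.1405 tilt [-0.0052  0.0496 -0.9988]
```

The remaining 0.05 rad tilt about world x won't affect the grasps. I'm lining up, descending and pinching the tab.

```bash
python3 -m inch '[{"offset":[0.002,0.025,0],"twist":0},{"offset":[0.002,0.025,0.03],"twist":0},{"offset":[0.002,0.025,0.06],"twist":0},{"offset":[0.002,0.025,0.08],"twist":0},{"offset":[0.002,0.025,0.08],"twist":0}]'; python3 -m inch '[{"offset":[0,0,0],"twist":0},{"offset":[0,0,0],"twist":0},{"offset":[0,0,0],"twist":0},{"offset":[0,0,0],"twist":0},{"offset":[0,0,0],"twist":0},{"offset":[0,0,0],"twist":0}]' 0 30
```

```text
time_s: 6.82
tcp_pos: [0.5459, 0.1619, 0.0302]
ee_rot: [-0.004, -0.0, 1.0, 0.025]
contact_force: [0.8, -0.2, 1.0]
width: 0.0855
grip_force: 0.0
time_s: 7.58
tcp_pos: [0.5468, 0.1619, 0.0311]
ee_rot: [-0.003, -0.001, 1.0, 0.025]
contact_force: [0.5, 0.6, -0.8]
width: 0.0001
grip_force: 0.0
```

```bash
python3 - <<'E'
from h import *
s,p,X,uv,h=wshot("w3")
t=(h[:,0]<14)&(h[:,1]>170)&(h[:,2]>60)&near(X,.55,.165,.08)
print(t.sum(),rect(X[t]),X[t].min(0),X[t].max(0))
p2,_=grab_frame("side"); cv2.imwrite("pics/both3.png",np.hstack([cv2.resize(p,(440,330)),cv2.resize(p2[180:320,150:310],(360,330),interpolation=2)]))
E
```

```text
44 (array([536.7, 162.7]), array([ 9.2, 12.3]), 3.8) [ 0.53172174  0.15681284 -0.00126144] [0.54171401 0.16865505 0.04848354]
```

View pics/both3.png

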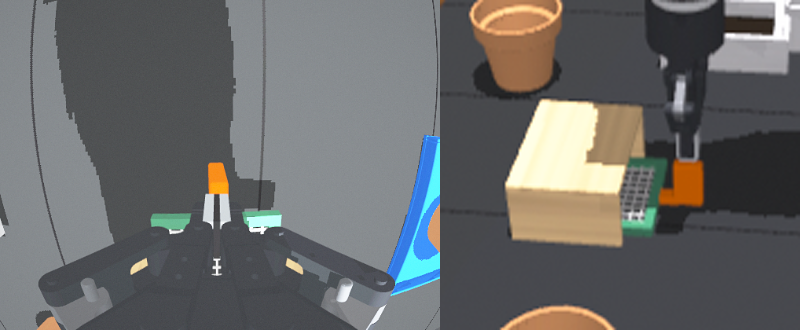

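The side crop shows the fingers ending at the tab's top edge, at crop (688,160), with the tab whole in front of them. I need to see in 3D where the fingertips really are.

```bash
python3 - <<'E'
from h import *
np.set_printoptions(precision=3,suppress=True)
for n in("side","scene"):
    p,d=grab_frame(n); X,uv=cloud(n,p,d); h=hsv(p,uv)
    m=near(X,.547,.162,.03)&(X[:,2]>.01)&(X[:,2]<.13)
    o=(h[:,0]<14)&(h[:,1]>170)
    for k in (m&o,m&~o):
        print(n,k.sum())
        for a in np.arange(.01,.11,.01):
            q=k&(X[:,2]>=a)&(X[:,2]<a+.01)
            if q.sum(): print(a.round(2),q.sum(),X[q].min(0),X[q].max(0),h[q].mean(0))
print(sensors.read_state()["width"])
E
```

```text
side 15
0.01 5 [0.564 0.161 0.011] [0.573 0.163 0.013] [ 12.4 221.2 136.8]
0.03 1 [0.563 0.167 0.038] [0.563 0.167 0.038] [ 12. 180.  98.]
0.04 9 [0.532 0.162 0.042] [0.562 0.168 0.05 ] [ 12.667 207.    126.556]
side 402
0.01 57 [0.533 0.16  0.01 ] [0.577 0.186 0.02 ] [ 15.14  249.211 178.754]
0.02 48 [0.533 0.165 0.02 ] [0.561 0.172 0.03 ] [ 14.    255.    184.938]
0.03 41 [0.532 0.166 0.03 ] [0.56  0.173 0.039] [ 14.    255.    184.683]
0.04 60 [0.532 0.159 0.04 ] [0.56  0.172 0.05 ] [ 13.033 232.233 179.017]
0.05 23 [0.534 0.162 0.05 ] [0.561 0.175 0.06 ] [ 53.87  133.478 147.043]
0.06 29 [0.536 0.164 0.06 ] [0.558 0.177 0.07 ] [118.552  18.172  89.241]
0.07 37 [0.536 0.162 0.07 ] [0.558 0.178 0.08 ] [117.838  22.892  79.405]
0.08 33 [0.536 0.163 0.081] [0.557 0.176 0.089] [119.939  20.848  71.97 ]
0.09 11 [0.534 0.149 0.09 ] [0.554 0.176 0.1  ] [117.455  23.091  53.182]
0.1 24 [0.533 0.154 0.1  ] [0.557 0.191 0.11 ] [113.167  27.667  49.333]
scene 49
0.01 2 [0.546 0.171 0.012] [0.548 0.171 0.018] [ 10.5 174.5 128.5]
0.02 9 [0.543 0.16  0.021] [0.564 0.171 0.029] [ 10.889 179.333 152.111]
0.03 18 [0.543 0.159 0.031] [0.566 0.172 0.04 ] [ 10.667 182.556 149.556]
0.04 20 [0.552 0.162 0.041] [0.565 0.171 0.05 ] [ 10.85 184.4  161.5 ]
scene 328
0.01 6 [0.538 0.161 0.011] [0.562 0.171 0.019] [ 11.667 138.5   136.833]
0.02 6 [0.541 0.161 0.021] [0.566 0.171 0.028] [ 10.833 152.167 154.667]
0.04 8 [0.534 0.161 0.04 ] [0.555 0.171 0.049] [  9.375 146.625 131.   ]
0.05 8 [0.551 0.157 0.053] [0.56  0.169 0.06 ] [ 20.75   65.125 125.   ]
0.06 30 [0.545 0.148 0.06 ] [0.56  0.175 0.069] [93.767 19.967 94.033]
0.07 31 [0.54  0.148 0.07 ] [0.561 0.177 0.08 ] [115.484  13.452  76.677]
0.08 28 [0.546 0.148 0.08 ] [0.561 0.176 0.089] [112.571  12.821  85.5  ]
0.09 39 [0.545 0.135 0.09 ] [0.563 0.178 0.1  ] [116.487  18.59   53.795]
0.1 88 [0.536 0.133 0.1  ] [0.562 0.192 0.11 ] [116.75   22.511  44.17 ]
-0.0002487911189461264
```

```bash
python3 - <<'E'
from h import *
np.set_printoptions(precision=3,suppress=True)
p=cv2.imread("pics/scene0.png"); d=np.load("scene0.npy"); X,uv=cloud("scene",p,d)
m=near(X,.135,-.507,.09)&(X[:,2]>.1)
for a in np.arange(.18,.33,.01):
    q=m&(X[:,2]>=a)&(X[:,2]<a+.01)
    if q.sum(): print(a.round(2),q.sum(),X[q].min(0),X[q].max(0))
E
python3 -m inch '[{"offset":[0,0,0],"twist":0},{"offset":[0,0,0],"twist":0},{"offset":[0,0,0],"twist":0},{"offset":[0,0,0],"twist":0}]' 1
python3 - <<'E'
from h import *
np.set_printoptions(precision=3,suppress=True)
for n in("side","scene"):
    p,d=grab_frame(n); X,uv=cloud(n,p,d); h=hsv(p,uv)
    cv2.imwrite(f"pics/{n}4.png",p)
    m=near(X,.547,.162,.07)&(X[:,2]>.01)&(X[:,2]<.12)&(h[:,1]<100)&(X[:,0]<.575)
    for a in np.arange(.01,.12,.01):
        q=m&(X[:,2]>=a)&(X[:,2]<a+.01)
        if q.sum(): print(n,a.round(2),q.sum(),X[q].min(0),X[q].max(0))
E
```

```text
0.24 11 [ 0.123 -0.55   0.242] [ 0.156 -0.455  0.25 ]
0.25 29 [ 0.111 -0.556  0.25 ] [ 0.161 -0.448  0.26 ]
0.26 25 [ 0.122 -0.558  0.261] [ 0.161 -0.447  0.269]
0.27 30 [ 0.119 -0.555  0.271] [ 0.161 -0.447  0.28 ]
0.28 38 [ 0.102 -0.569  0.28 ] [ 0.165 -0.436  0.29 ]
0.29 68 [ 0.103 -0.572  0.29 ] [ 0.169 -0.429  0.3  ]
0.3 93 [ 0.105 -0.57   0.3  ] [ 0.166 -0.427  0.31 ]
0.31 88 [ 0.107 -0.569  0.31 ] [ 0.167 -0.434  0.32 ]
0.32 92 [ 0.103 -0.568  0.32 ] [ 0.166 -0.432  0.33 ]
0.33 118 [ 0.109 -0.566  0.33 ] [ 0.169 -0.434  0.34 ]
time_s: 8.28
tcp_pos: [0.5468, 0.1619, 0.031]
ee_rot: [-0.003, -0.001, 1.0, 0.025]
contact_force: [-0.4, -1.1, 0.5]
width: 0.0727
grip_force: 0.0
side 0.03 4 [0.549 0.167 0.036] [0.563 0.169 0.038]
side 0.04 4 [0.541 0.17  0.04 ] [0.552 0.173 0.042]
side 0.06 19 [0.537 0.122 0.062] [0.555 0.206 0.07 ]
side 0.07 43 [0.536 0.121 0.07 ] [0.557 0.213 0.08 ]
side 0.08 44 [0.536 0.122 0.08 ] [0.556 0.214 0.09 ]
side 0.09 41 [0.536 0.12  0.09 ] [0.558 0.211 0.1  ]
side 0.1 15 [0.534 0.116 0.1  ] [0.552 0.212 0.11 ]
side 0.11 38 [0.534 0.127 0.113] [0.559 0.229 0.12 ]
scene 0.06 14 [0.544 0.112 0.062] [0.559 0.209 0.069]
scene 0.07 29 [0.542 0.111 0.07 ] [0.562 0.215 0.08 ]
scene 0.08 37 [0.534 0.111 0.08 ] [0.56  0.215 0.089]
scene 0.09 40 [0.544 0.109 0.09 ] [0.561 0.215 0.1  ]
scene 0.1 37 [0.553 0.092 0.101] [0.564 0.218 0.11 ]
scene 0.11 116 [0.535 0.092 0.11 ] [0.563 0.231 0.12 ]
```

The images settle it: in both views and at both heights the fingertips stand 33 mm higher than the reported TCP suggests. I'll use z_grasp = z_reported + 38 mm from here, descend 33 mm and pinch.

```bash
python3 -m inch '[{"offset":[0,0,0],"twist":0},{"offset":[0,-0.001,0.02],"twist":0},{"offset":[0,-0.001,0.033],"twist":0},{"offset":[0,-0.001,0.033],"twist":0},{"offset":[0,-0.001,0.033],"twist":0}]' 1; python3 -m inch '[{"offset":[0,0,0],"twist":0},{"offset":[0,0,0],"twist":0},{"offset":[0,0,0],"twist":0},{"offset":[0,0,0],"twist":0},{"offset":[0,0,0],"twist":0},{"offset":[0,0,0],"twist":0}]' 0 30
```

```text
time_s: 9.0
tcp_pos: [0.5469, 0.1626, -0.0015]
ee_rot: [-0.003, -0.001, 1.0, 0.025]
contact_force: [-1.3, -0.4, 0.0]
width: 0.0858
grip_force: 0.0
time_s: 9.75
tcp_pos: [0.5471, 0.1626, -0.0014]
ee_rot: [-0.002, -0.001, 1.0, 0.025]
contact_force: [-0.1, 1.6, 7.1]
width: 0.0119
grip_force: 29.0
```

```bash
python3 -m inch '[{"offset":[0.01,0,0],"twist":0},{"offset":[0.03,0,0],"twist":0},{"offset":[0.05,0,0],"twist":0},{"offset":[0.07,0,0],"twist":0},{"offset":[0.09,0,0],"twist":0},{"offset":[0.108,0,0],"twist":0},{"offset":[0.118,0,0],"twist":0},{"offset":[0.118,0,0],"twist":0},{"offset":[0.118,0,0],"twist":0}]'; python3 -m inch '[{"offset":[0,0,0],"twist":0},{"offset":[0,0,0],"twist":0},{"offset":[0,0,0],"twist":0},{"offset":[0,0,-0.03],"twist":0},{"offset":[0,0,-0.08],"twist":0},{"offset":[0,0,-0.12],"twist":0},{"offset":[0,0,-0.12],"twist":0},{"offset":[0,0,-0.12],"twist":0}]' 1
python3 - <<'E'
from h import *
s,p,X,uv,h=wshot("w5")
o=(h[:,0]<16)&(h[:,1]>150)&(h[:,2]>60)&near(X,.48,.165,.13)&(X[:,2]>.03)
g=(h[:,0]>60)&(h[:,0]<90)&(h[:,1]>80)&near(X,.52,.165,.13)&(X[:,2]<.03)
def line(q): print(q.sum(),rect(X[q]),np.median(X[q],0),X[q].max(0))
line(o&(X[:,0]<.46)); line(o&(X[:,0]>.48)); line(g); go(s,[0,0,0])
pg=world("scene",[[375,205]],z=.02); print("yellow",pg)
p,d=grab_frame("scene"); X,uv=cloud("scene",p,d); h=hsv(p,uv)
o=(h[:,0]<16)&(h[:,1]>150)&(h[:,2]>60)&near(X,.48,.165,.13)&(X[:,2]>.03)
g=(h[:,0]>60)&(h[:,0]<90)&(h[:,1]>80)&near(X,.52,.165,.13)&(X[:,2]<.03)
line(o&(X[:,0]>.48)); line(g)
E
```

```text
time_s: 10.88
tcp_pos: [0.4282, 0.1626, -0.0012]
ee_rot: [-0.003, -0.001, 1.0, 0.025]
contact_force: [-4.0, 4.2, 9.6]
width: 0.012
grip_force: 32.2
time_s: 11.88
tcp_pos: [0.429, 0.1562, 0.1179]
ee_rot: [-0.003, -0.001, 1.0, 0.025]
contact_force: [-0.3, -0.3, -0.2]
width: 0.0852
grip_force: 0.0
652 (array([428.3, 161.3]), array([29.3, 12. ]), 0.6) [0.42626653 0.16105986 0.04764338] [0.44305353 0.16743456 0.04970318]
1243 (array([522.7, 161.5]), array([12.8, 77.3]), 0.5) [0.51883773 0.15577128 0.04505137] [0.52935262 0.20008806 0.04769648]
4748 (array([527.9, 162.6]), array([141.1, 115. ]), 0.4) [0.50108722 0.16150898 0.00971149] [0.59864497 0.22057454 0.01225365]
tcp [0.429  0.1562 0.1179] offset [ 0.4286 -0.161   0.1128] toolx yaw -3.1392 tilt [-0.0066  0.0494 -0.9988]
yellow [[0.29055968 0.22630327 0.02      ]]
112 (array([526.6, 164.1]), array([74.7, 15.1]), 89.3) [0.52877283 0.16342749 0.04319207] [0.53454428 0.2015213  0.04760119]
149 (array([494.2, 161.9]), array([ 99.2, 114.4]), 0.1) [0.47756252 0.20438381 0.00821525] [0.54373893 0.21912303 0.01199942]
```

View pics/w5.png

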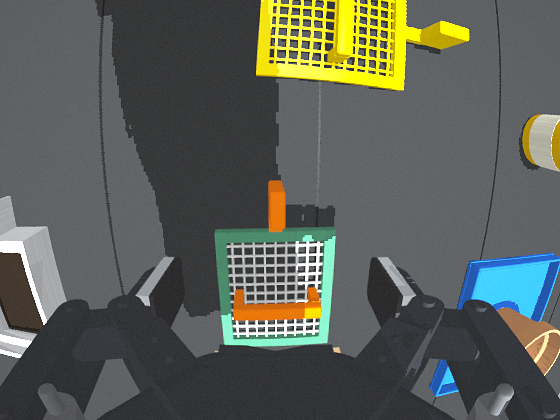

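Step 1 is met: the screen lies flat and right out of the sleeve, with the tab at (277,205) and the handle bar at (280,311), which is (0.523, 0.1615) in world coordinates. Now I'll turn 90° and take the handle.

```bash
python3 -m inch '[{"offset":[-0.03,0,0],"twist":0.18},{"offset":[-0.06,0,0],"twist":0.36},{"offset":[-0.095,0.001,0],"twist":0.54},{"offset":[-0.095,0.001,0],"twist":1.57},{"offset":[-0.095,0.001,0],"twist":1.57},{"offset":[-0.095,0.001,0],"twist":1.57},{"offset":[-0.095,0.001,0],"twist":1.57},{"offset":[-0.095,0.001,0],"twist":1.57},{"offset":[-0.095,0.001,0],"twist":1.57},{"offset":[-0.095,0.001,0.03],"twist":1.57},{"offset":[-0.095,0.001,0.06],"twist":1.57},{"offset":[-0.095,0.001,0.09],"twist":1.57},{"offset":[-0.095,0.001,0.116],"twist":1.57},{"offset":[-0.095,0.001,0.116],"twist":1.57},{"offset":[-0.095,0.001,0.116],"twist":1.57}]' 1; python3 -m inch '[{"offset":[0,0,0],"twist":0},{"offset":[0,0,0],"twist":0},{"offset":[0,0,0],"twist":0},{"offset":[0,0,0],"twist":0},{"offset":[0,0,0],"twist":0},{"offset":[0,0,0],"twist":0}]' 0 60
```

```text
time_s: 13.85
tcp_pos: [0.5238, 0.1633, 0.0026]
ee_rot: [-0.02, 0.706, 0.708, 0.015]
contact_force: [-0.4, 0.3, -0.8]
width: 0.0855
grip_force: 0.0
time_s: 14.6
tcp_pos: [0.5238, 0.1633, 0.0025]
ee_rot: [-0.019, 0.706, 0.708, 0.016]
contact_force: [-1.2, -0.5, 6.8]
width: 0.0103
grip_force: 59.2
```

The handle is gripped. Before lifting I'll measure the frame carefully in both fixed views.

```bash
python3 - <<'E'
from h import *
np.set_printoptions(precision=4,suppress=True)
pts=[]
for n in("side","scene"):
    p,d=grab_frame(n); cv2.imwrite(f"pics/{n}6.png",p); X,uv=cloud(n,p,d); h=hsv(p,uv)
    al=near(X,.53,-.14,.13)&(h[:,1]<60)
    top=al&(abs(X[:,2]-.046)<.005)
    print(n,top.sum(), "z hist",np.histogram(X[al,2],bins=np.arange(0,.08,.004)))
    T=X[top]
    for y in np.arange(-.22,-.06,.01):
        q=T[(abs(T[:,1]-y)<.005)]
        if len(q): print("y",y.round(3),len(q),q[:,0].min(),q[:,0].max())
    for x in np.arange(.42,.64,.01):
        q=T[(abs(T[:,0]-x)<.005)]
        if len(q): print("x",x.round(3),len(q),q[:,1].min(),q[:,1].max())
    for z0,z1,nm in((.055,.066,"ears/prong"),):
        q=X[al&(X[:,2]>z0)&(X[:,2]<z1)]
        f=q[q[:,0]<.475]; print("ears",len(f),rect(f) if len(f) else 0)
        f=q[(q[:,0]>.5)&(q[:,1]>-.11)]; print("prongs",len(f),f.min(0),f.max(0))
E
python3 - <<'E'
import cv2,numpy as np
a=cv2.imread("pics/side6.png")[90:220,230:340]; b=cv2.imread("pics/scene6.png")[140:260,150:290]
cv2.imwrite("pics/c6.png",np.hstack([cv2.resize(a,(400,473)),cv2.resize(b,(400,473))]))
E
```

```text
side 242 z hist (array([1256,  137,   57,   46,   44,   57,   53,  118,   87,   59,   71,
        123,   73,   36,   39,   29,    4,    0,    0]), array([0.   , 0.004, 0.008, 0.012, 0.016, 0.02 , 0.024, 0.028, 0.032,
       0.036, 0.04 , 0.044, 0.048, 0.052, 0.056, 0.06 , 0.064, 0.068,
       0.072, 0.076]))
y -0.22 6 0.46337200109095655 0.486771641150492
y -0.21 44 0.46298559024478414 0.5070898255277206
y -0.2 4 0.4624060865028542 0.5034675604646696
y -0.19 4 0.46166278779062664 0.46489997122618576
y -0.18 4 0.4611797076476943 0.4670449739221836
y -0.17 8 0.43784050555350756 0.46676950290807706
y -0.16 20 0.42646807888204447 0.46622478128230144
y -0.14 3 0.4311587221800161 0.46461344379512004
y -0.13 39 0.425176827713099 0.46427822655780826
y -0.12 5 0.46095076174812266 0.6150198794564776
y -0.11 11 0.46032038816564813 0.6135263849091399
y -0.1 9 0.4600781791436466 0.6137926314474156
y -0.09 18 0.45929613657874596 0.6103289024155145
y -0.08 66 0.4588559235504634 0.61371033643714
y -0.07 1 0.6105035415658641 0.6105035415658641
x 0.43 15 -0.1642542395055384 -0.12776893810575207
x 0.44
[... 352 characters left out ...]
25
x 0.51 4 -0.213501257267255 -0.08768482698972968
x 0.6 4 -0.08078090385704129 -0.07667920208186851
x 0.61 29 -0.11991159484508773 -0.0743770548433238
x 0.62 1 -0.12282020089473988 -0.12282020089473988
ears 76 (array([ 440.7, -147.6]), array([47.8, 35.5]), 89.2)Traceback (most recent call last):
  File "<stdin>", line 19, in <module>
    return umr_minimum(a, axis, None, out, keepdims, initial, where)
ValueError: zero-size array to reduction operation minimum which has no identity
[ WARN:0@0.021] global loadsave.cpp:275 findDecoder imread_('pics/scene6.png'): can't open/read file: check file path/integrity
Traceback (most recent call last):
TypeError: 'NoneType' object is not subscriptable
```

The side view puts the frame centre at about (0.5375, -0.1435) with yaw +0.03. That agrees with the wrist estimate. I'm lifting and carrying the screen above it.

```bash
python3 -m inch '[{"offset":[0.001,0,-0.02],"twist":0},{"offset":[0.003,0,-0.06],"twist":0},{"offset":[0.006,-0.001,-0.1],"twist":0},{"offset":[0.006,-0.001,-0.13],"twist":0},{"offset":[-0.02,0,-0.131],"twist":-0.01},{"offset":[-0.06,0.002,-0.133],"twist":-0.02},{"offset":[-0.1,0.004,-0.135],"twist":-0.028},{"offset":[-0.14,0.006,-0.137],"twist":-0.028},{"offset":[-0.18,0.008,-0.139],"twist":-0.028},{"offset":[-0.22,0.01,-0.141],"twist":-0.028},{"offset":[-0.26,0.011,-0.143],"twist":-0.028},{"offset":[-0.285,0.012,-0.145],"twist":-0.028},{"offset":[-0.298,0.012,-0.145],"twist":-0.028},{"offset":[-0.298,0.012,-0.145],"twist":-0.028},{"offset":[-0.298,0.012,-0.145],"twist":-0.028},{"offset":[-0.298,0.012,-0.145],"twist":-0.028}]'
python3 - <<'E'
from h import *
np.set_printoptions(precision=4,suppress=True)
s=sensors.read_state(); go(s,[.5375,-.1417,.0325])
for n in ("side","scene"):
    p,d=grab_frame(n); cv2.imwrite(f"pics/{n}7.png",p); X,uv=cloud(n,p,d); h=hsv(p,uv)
    b=near(X,.52,-.14,.14)
    o=b&(h[:,0]<16)&(h[:,1]>150)&(h[:,2]>60)&(X[:,2]>.1)
    g=b&(h[:,0]>60)&(h[:,0]<92)&(h[:,1]>70)&(X[:,2]>.1)
    print(n,"tab",rect(X[o&(X[:,0]<.47)]),X[o&(X[:,0]<.47)].max(0)); print("plate",rect(X[g]),np.percentile(X[g],[5,50,95],axis=0))
    if n=="scene":
        al=b&(h[:,1]<60); T=X[al&(abs(X[:,2]-.046)<.005)]
        for x in (.47,.49,.59,.61): q=T[abs(T[:,0]-x)<.005]; print("x",x,len(q),q[:,1].min() if len(q) else 0,q[:,1].max() if len(q) else 0)
        for y in (-.19,-.17,-.12,-.1,-.09): q=T[abs(T[:,1]-y)<.005]; print("y",y,len(q),q[:,0].min() if len(q) else 0,q[:,0].max() if len(q) else 0)
a=cv2.imread("pics/side7.png")[80:230,230:340]; b=cv2.imread("pics/scene7.png")[120:260,160:290]
cv2.imwrite("pics/c7.png",np.hstack([cv2.resize(a,(400,545)),cv2.resize(b,(400,545))]))
E
```

```text
time_s: 16.65
tcp_pos: [0.5374, -0.1406, 0.1323]
ee_rot: [-0.019, 0.695, 0.718, 0.016]
contact_force: [-0.5, 0.4, -2.8]
width: 0.0108
grip_force: 59.0
tcp [ 0.5374 -0.1406  0.1323] offset [-0.0061  0.0005  0.0996] toolx yaw 1.6029 tilt [-0.0059  0.0496 -0.9987]
side tab (array([ 448.9, -140.6]), array([42.1, 15.8]), 0.3) [ 0.47   -0.1328  0.1803]
plate (array([ 538. , -136.6]), array([128.5, 116.8]), 1.8) [[ 0.4807 -0.1843  0.1353]
 [ 0.5369 -0.1195  0.4489]
 [ 0.5968 -0.0857  0.5208]]
scene tab (array([ 454. , -139.7]), array([13.2, 26.6]), 68.7) [ 0.4672 -0.1348  0.1781]
plate (array([511.9, -85.1]), array([132.1, 281.9]), 44.9) [[ 0.4616 -0.2032  0.1387]
 [ 0.5728 -0.1239  0.5326]
 [ 0.6089 -0.0531  0.6269]]
x 0.47 25 -0.2141803639611155 -0.07841980279425881
x 0.49 5 -0.2103572727349926 -0.07923005460143173
x 0.59 18 -0.20874963982333705 -0.06291759342872877
x 0.61 86 -0.21255953033601738 -0.07530591754477478
y -0.19 9 0.46312079921287186 0.6161021867273164
y -0.17 12 0.4558845422972858 0.6173401473591836
y -0.12 14 0.46126953929985093 0.6155154192600546
y -0.1 16 0.4564833197301549 0.6153837609223725
y -0.09 15 0.46044534882859367 0.6165181436828938
```

View pics/c7.png

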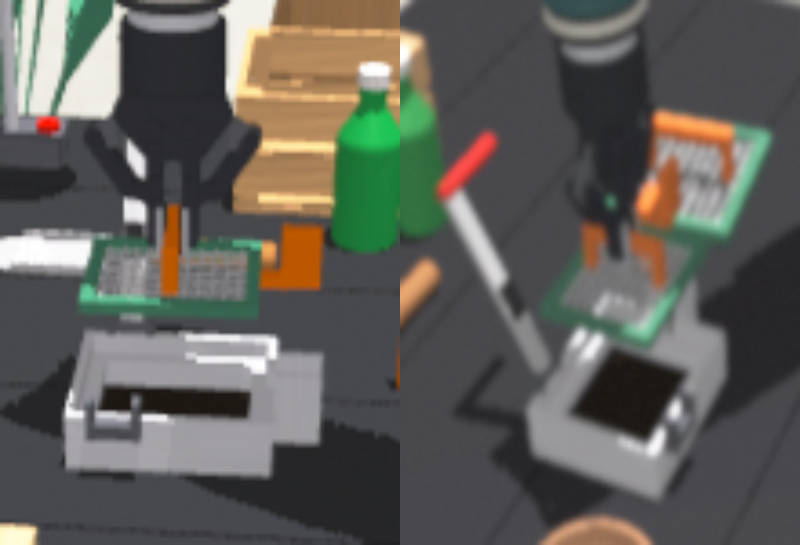

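Side crop: the plate hangs level at (170,277) above the well, with the tab at (300,255) over the ears. I'll check the held plate's y and tilt numerically before lowering.

```bash
python3 - <<'E'
from h import *
np.set_printoptions(precision=4,suppress=True)
for n in ("side","scene"):
    p,d=grab_frame(n); X,uv=cloud(n,p,d); h=hsv(p,uv)
    b=near(X,.52,-.14,.12)&(X[:,2]>.115)&(X[:,2]<.2)
    o=b&(h[:,0]<18)&(h[:,1]>120)&(h[:,2]>50)
    g=b&(h[:,0]>60)&(h[:,0]<92)&(h[:,1]>70)&(X[:,2]<.16)
    G=X[g]; c=np.linalg.lstsq(np.c_[G[:,:2]-[.538,-.142],np.ones(len(G))],G[:,2],rcond=None)[0]
    r=G[:,2]-np.c_[G[:,:2]-[.538,-.142],np.ones(len(G))]@c
    print(n,len(G),rect(G),"slope x,y,z",c,"rms",r.std())
    B=X[o&(X[:,0]>.5)]; T=X[o&(X[:,0]<.475)]
    print("bar",B.min(0),B.max(0),"tab",T.min(0),T.max(0))
    for x in (.48,.5,.52,.56,.58): q=G[abs(G[:,0]-x)<.008]; print(x,len(q),q[:,1].min() if len(q) else 0,q[:,1].max() if len(q) else 0)
E
```

```text
side 394 (array([ 538.3, -137.9]), array([128.8, 119. ]), 1.8) slope x,y,z [ 0.0063 -0.0263  0.1395] rms 0.0031358550013734546
bar [ 0.531  -0.1814  0.1403] [ 0.5447 -0.094   0.193 ] tab [ 0.4279 -0.1514  0.1314] [ 0.4724 -0.1315  0.181 ]
0.48 84 -0.19582975734075347 -0.08357827210787616
0.5 41 -0.19619982926269564 -0.08289105999993462
0.52 40 -0.1932060163351601 -0.08448442827492153
0.56 33 -0.18865220591395282 -0.08066129756282359
0.58 46 -0.19532705666436767 -0.0771459863783377
scene 258 (array([ 538.3, -139.5]), array([134.6, 113. ]), 1.0) slope x,y,z [-0.0018  0.005   0.1376] rms 0.0018332855552667337
bar [ 0.5051 -0.1799  0.1415] [ 0.5731 -0.0992  0.2   ] tab [ 0.4325 -0.1485  0.1355] [ 0.469  -0.1347  0.1777]
0.48 32 -0.1281737910877051 -0.08628903883499583
0.5 11 -0.09469920297125173 -0.08520235567679091
0.52 11 -0.09335079130492158 -0.08497019647502446
0.56 26 -0.19561627191122655 -0.0831945464233505
0.58 24 -0.19290003470157213 -0.08386544089833775
```

Plate centre is about (0.538, -0.139) against the frame's (0.538, -0.1445), and it hangs level. I'll shift 5 mm to -y and lower, watching the force.

```bash
python3 -m inch '[{"offset":[-0.005,0,0],"twist":0},{"offset":[-0.0065,0,0.03],"twist":0},{"offset":[-0.008,0,0.06],"twist":0},{"offset":[-0.0085,0,0.07],"twist":0},{"offset":[-0.009,0,0.078],"twist":0},{"offset":[-0.0095,0,0.085],"twist":0},{"offset":[-0.0095,0,0.085],"twist":0}]'
python3 -m inch '[{"offset":[0,0,0.004],"twist":0},{"offset":[-0.0003,0,0.008],"twist":0},{"offset":[-0.0005,0,0.012],"twist":0},{"offset":[-0.0005,0,0.013],"twist":0},{"offset":[-0.0005,0,0.013],"twist":0}]'
```

```text
time_s: 17.73
tcp_pos: [0.5372, -0.1468, 0.0469]
ee_rot: [-0.019, 0.696, 0.718, 0.016]
contact_force: [1.3, 0.0, -2.5]
width: 0.0109
grip_force: 59.0
time_s: 18.35
tcp_pos: [0.5371, -0.1466, 0.0338]
ee_rot: [-0.019, 0.696, 0.718, 0.016]
contact_force: [-0.6, 0.8, -2.1]
width: 0.0106
grip_force: 59.0
```

```bash
python3 -m inch '[{"offset":[0,0,0.001],"twist":0},{"offset":[0,0,0.001],"twist":0},{"offset":[0,0,0.001],"twist":0},{"offset":[0,0,0.001],"twist":0},{"offset":[0,0,-0.03],"twist":0},{"offset":[0.003,0,-0.07],"twist":0},{"offset":[0.006,0,-0.11],"twist":0},{"offset":[0.006,0,-0.13],"twist":0},{"offset":[0.006,0,-0.13],"twist":0},{"offset":[0.006,0,-0.13],"twist":0}]' 1
python3 - <<'E'
from h import *
np.set_printoptions(precision=4,suppress=True)
s,p,X,uv,h=wshot("w8"); go(s,[.538,-.144,.1]); print(s["qpos"])
b=near(X,.52,-.14,.13)
o=b&(h[:,0]<16)&(h[:,1]>150)&(h[:,2]>60)
g=b&(h[:,0]>60)&(h[:,0]<92)&(h[:,1]>70)
al=b&(h[:,1]<50)&(abs(X[:,2]-.046)<.004)&(h[:,2]>80)
for k in (o&(X[:,0]<.47),o&(X[:,0]>.5)&(X[:,2]>.06),g,al): print(k.sum(),rect(X[k]),np.percentile(X[k],[5,50,95],axis=0)[:,2])
G=X[g]; A=np.c_[G[:,:2]-[.538,-.144],np.ones(len(G))]; print(np.linalg.lstsq(A,G[:,2],rcond=None)[0])
for n in ("side","scene"):
    p2,d=grab_frame(n); X,uv=cloud(n,p2,d); h=hsv(p2,uv)
    rd=near(X,.53,-.3,.1)&(X[:,2]>.15)&((h[:,0]<8)|(h[:,0]>172))&(h[:,1]>130)&(h[:,2]>80)
    print(n,rd.sum(),X[rd].min(0),X[rd].max(0),np.median(X[rd],0))
    st=near(X,.57,-.25,.06)&(X[:,2]>.08)&(X[:,2]<.17)&(h[:,1]<80)&(X[:,1]<-.2); print("arm",st.sum(),np.percentile(X[st],[2,50,98],axis=0))
E
```

```text
time_s: 19.6
tcp_pos: [0.5373, -0.1469, 0.163]
ee_rot: [-0.02, 0.696, 0.718, 0.016]
contact_force: [-1.1, -0.3, -0.5]
width: 0.0857
grip_force: 0.0
tcp [ 0.5373 -0.1469  0.163 ] offset [-0.0003  0.0011  0.0631] toolx yaw 1.6017 tilt [-0.007   0.05   -0.9987]
[-0.4369  0.3521 -0.0429  1.2033  0.0424  1.1022]
1046 (array([ 430.8, -156.4]), array([81.4, 21.9]), 15.1) [0.0364 0.0686 0.0789]
1359 (array([ 536.8, -147.3]), array([11.7, 76.6]), 2.0) [0.0744 0.076  0.0772]
5186 (array([ 531.9, -148.3]), array([139.5, 110.2]), 2.0) [0.0359 0.0401 0.0413]
5072 (array([ 518.9, -145.9]), array([191.5, 159.6]), 1.3) [0.044  0.0461 0.0475]
[-0.0212  0.0021  0.0402]
side 57 [ 0.5183 -0.2994  0.1918] [ 0.5856 -0.2862  0.2057] [ 0.5475 -0.2929  0.1985]
arm 246 [[ 0.57   -0.2769  0.0816]
 [ 0.5795 -0.2499  0.1268]
 [ 0.5894 -0.2249  0.1671]]
scene 91 [ 0.51   -0.3016  0.1937] [ 0.5907 -0.2879  0.2048] [ 0.548  -0.294   0.2011]
arm 236 [[ 0.5702 -0.2794  0.0821]
 [ 0.5836 -0.2528  0.1249]
 [ 0.5908 -0.2268  0.168 ]]
```

View pics/w8.png

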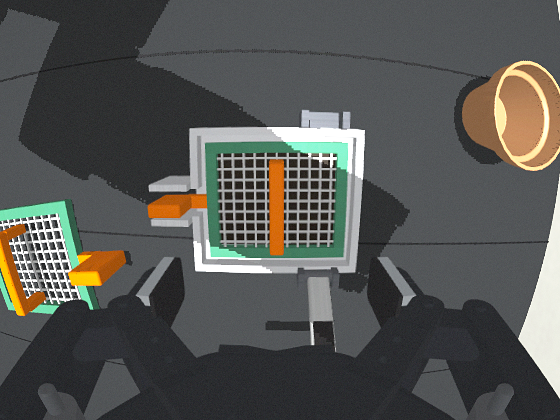

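The screen is home: plate top at z = 0.040, bar at (277,207) with its top at 0.076, and the tab at (178,207) between the ears. The latch grip is at about (0.538, -0.294, 0.199), radius 0.169, angle 2.07, which fits the given 168 mm. Next I'll go above the latch handle with a half turn for the y pinch.

```bash
python3 -m inch '[{"offset":[0.003,0,-0.04],"twist":0},{"offset":[0.003,0,-0.07],"twist":-0.1},{"offset":[-0.03,-0.002,-0.077],"twist":-0.28},{"offset":[-0.06,-0.003,-0.077],"twist":-0.46},{"offset":[-0.09,-0.005,-0.077],"twist":-0.64},{"offset":[-0.12,-0.006,-0.077],"twist":-0.82},{"offset":[-0.141,-0.007,-0.077],"twist":-1.571},{"offset":[-0.141,-0.007,-0.077],"twist":-1.571},{"offset":[-0.141,-0.007,-0.077],"twist":-1.571},{"offset":[-0.141,-0.007,-0.077],"twist":-1.571},{"offset":[-0.141,-0.007,-0.077],"twist":-1.571},{"offset":[-0.141,-0.007,-0.077],"twist":-1.571},{"offset":[-0.141,-0.007,-0.077],"twist":-1.571}]' 1
python3 - <<'E'
from h import *
np.set_printoptions(precision=4,suppress=True)
s,p,X,uv,h=wshot("w9"); go(s,[.535,-.292,.169])
rd=near(X,.53,-.3,.1)&(X[:,2]>.15)&((h[:,0]<8)|(h[:,0]>172))&(h[:,1]>130)&(h[:,2]>80)
print(rd.sum(),X[rd].min(0),X[rd].max(0),np.median(X[rd],0),rect(X[rd]))
b=world("scene",[[165,176]],z=0); print("bottle",b)
E
```

```text
time_s: 21.38
tcp_pos: [0.5355, -0.2918, 0.2338]
ee_rot: [-0.003, -0.014, 1.0, 0.025]
contact_force: [0.6, 0.8, 0.1]
width: 0.0857
grip_force: 0.0
tcp [ 0.5355 -0.2918  0.2338] offset [ 0.0002 -0.0034  0.0647] toolx yaw -3.1126 tilt [-0.006   0.0496 -0.9988]
2406 [ 0.5078 -0.3079  0.1928] [ 0.5894 -0.293   0.2062] [ 0.5436 -0.3004  0.203 ] (array([ 548.6, -300.6]), array([81.8, 13.7]), 1.1)
bottle [[ 0.3951 -0.5119  0.    ]]
```

```bash
python3 -m inch '[{"offset":[0,-0.007,0.02],"twist":0},{"offset":[0,-0.007,0.045],"twist":0},{"offset":[0,-0.007,0.067],"twist":0},{"offset":[0,-0.007,0.067],"twist":0},{"offset":[0,-0.007,0.067],"twist":0}]' 1; python3 -m inch '[{"offset":[0,0,0],"twist":0},{"offset":[0,0,0],"twist":0},{"offset":[0,0,0],"twist":0},{"offset":[0,0,0],"twist":0},{"offset":[0,0,0],"twist":0}]' 0 20
python3 -c "
from h import *
go(sensors.read_state(),[0,0,0])"
```

```text
time_s: 22.05
tcp_pos: [0.5356, -0.2957, 0.1676]
ee_rot: [-0.002, -0.015, 1.0, 0.025]
contact_force: [0.2, -0.1, 0.6]
width: 0.0854
grip_force: 0.0
time_s: 22.68
tcp_pos: [0.5354, -0.2958, 0.1669]
ee_rot: [-0.002, -0.016, 1.0, 0.025]
contact_force: [-0.6, -1.4, 2.3]
width: 0.0126
grip_force: 21.7
tcp [ 0.5354 -0.2958  0.1669] offset [0.5252 0.3037 0.1841] toolx yaw -3.1104 tilt [-0.0056  0.0489 -0.9988]
```

Gripped. Bar (-0.297, 0.199) relative to the hinge gives r = 0.1696 and φ = 2.09, as expected. I'm swinging it along the arc.

```bash
python3 -m inch '[{"offset":[0,0.023,-0.010],"twist":0},{"offset":[0,0.048,-0.016],"twist":0},{"offset":[0,0.073,-0.018],"twist":0},{"offset":[0,0.098,-0.017],"twist":0},{"offset":[0,0.123,-0.012],"twist":0},{"offset":[0,0.146,-0.003],"twist":0},{"offset":[0,0.168,0.009],"twist":0},{"offset":[0,0.188,0.024],"twist":0},{"offset":[0,0.206,0.043],"twist":0},{"offset":[0,0.220,0.063],"twist":0},{"offset":[0,0.2315,0.086],"twist":0},{"offset":[0,0.239,0.110],"twist":0},{"offset":[0,0.2435,0.1345],"twist":0},{"offset":[0,0.2435,0.1345],"twist":0}]'
python3 - <<'E'
from h import *
np.set_printoptions(precision=4,suppress=True)
s,p,X,uv,h=wshot("w10"); go(s,[0,0,0]); print(s["qpos"])
rd=near(X,.54,-.05,.09)&(X[:,2]>.03)&((h[:,0]<8)|(h[:,0]>172))&(h[:,1]>130)&(h[:,2]>60)
print(rd.sum(),np.percentile(X[rd],[3,50,97],axis=0))
E
```

```text
time_s: 24.42
tcp_pos: [0.5283, -0.0475, 0.0436]
ee_rot: [-0.002, -0.015, 1.0, 0.022]
contact_force: [9.6, -22.2, -3.5]
width: 0.0129
grip_force: 19.6
tcp [ 0.5283 -0.0475  0.0436] offset [0.5265 0.0618 0.0477] toolx yaw -3.1107 tilt [-0.0039  0.0434 -0.9991]
[-0.2674  0.3859 -0.3406  0.8596  0.0408 -0.2986]
3692 [[ 0.5027 -0.0548  0.0668]
 [ 0.5318 -0.0486  0.072 ]
 [ 0.5741 -0.0421  0.0736]]
```

The handle is down to z ≈ 0.067 (φ ≈ 0.09), with a 22 N outward pull from a slightly long radius. I'll ease back 4 mm in y and press down.

```bash
python3 -m inch '[{"offset":[0,-0.003,0],"twist":0},{"offset":[0,-0.004,0.005],"twist":0},{"offset":[0,-0.004,0.011],"twist":0},{"offset":[0,-0.004,0.016],"twist":0},{"offset":[0,-0.004,0.017],"twist":0},{"offset":[0,-0.004,0.017],"twist":0}]'
python3 - <<'E'
from h import *
np.set_printoptions(precision=4,suppress=True)
s,p,X,uv,h=wshot("w11"); go(s,[0,0,0])
rd=near(X,.54,-.05,.09)&(X[:,2]>.03)&((h[:,0]<8)|(h[:,0]>172))&(h[:,1]>130)&(h[:,2]>60)
print(rd.sum(),np.percentile(X[rd],[3,50,97],axis=0))
E
```

```text
time_s: 25.22
tcp_pos: [0.5278, -0.0473, 0.0287]
ee_rot: [-0.001, -0.016, 1.0, 0.025]
contact_force: [1.6, 4.1, 22.3]
width: 0.0128
grip_force: 22.7
tcp [ 0.5278 -0.0473  0.0287] offset [0.526  0.0629 0.0325] toolx yaw -3.1091 tilt [-0.0027  0.0506 -0.9987]
3664 [[ 0.5026 -0.0543  0.0527]
 [ 0.5316 -0.0482  0.0576]
 [ 0.5731 -0.0417  0.0592]]
```

The bar centre is at 0.052 (shut) and it pushes back at 22 N on the fork floor. Releasing, lifting and checking.

```bash
python3 -m inch '[{"offset":[0,0,0],"twist":0},{"offset":[0,0,0],"twist":0},{"offset":[0,0,0],"twist":0},{"offset":[0,0,0],"twist":0},{"offset":[0,0.001,-0.02],"twist":0},{"offset":[0,0.003,-0.06],"twist":0},{"offset":[0,0.005,-0.1],"twist":0},{"offset":[0,0.008,-0.15],"twist":0},{"offset":[0,0.008,-0.15],"twist":0},{"offset":[0,0.008,-0.15],"twist":0}]' 0.5
python3 - <<'E'
from h import *
np.set_printoptions(precision=4,suppress=True)
s,p,X,uv,h=wshot("w12"); go(s,[0,0,0])
rd=near(X,.54,-.05,.09)&(X[:,2]>.03)&((h[:,0]<8)|(h[:,0]>172))&(h[:,1]>130)&(h[:,2]>60)
print(rd.sum(),np.percentile(X[rd],[3,50,97],axis=0),rect(X[rd]))
g=near(X,.538,-.144,.08)&(h[:,0]>60)&(h[:,0]<92)&(h[:,1]>70); print(rect(X[g]),np.percentile(X[g],[5,50,95],axis=0)[:,2])
st=near(X,.578,-.1,.02)&(X[:,2]>.044)&(abs(X[:,0]-.578)<.006); print("arm",np.percentile(X[st],[5,50,95],axis=0))
E
```

```text
time_s: 26.52
tcp_pos: [0.5274, -0.0484, 0.1769]
ee_rot: [-0.003, -0.016, 1.0, 0.025]
contact_force: [-0.7, -0.3, -0.8]
width: 0.0427
grip_force: 0.0
tcp [ 0.5274 -0.0484  0.1769] offset [0.5247 0.0558 0.1825] toolx yaw -3.1103 tilt [-0.0064  0.0496 -0.9987]
1256 [[ 0.5036 -0.0547  0.0525]
 [ 0.5382 -0.048   0.0578]
 [ 0.58   -0.0414  0.0597]] (array([542.8, -47.9]), array([81.1, 13.8]), 1.9)
(array([ 536.4, -134. ]), array([130.1, 138.3]), 2.0) [0.0359 0.0401 0.0414]
arm [[ 0.5725 -0.1183  0.0549]
 [ 0.5769 -0.1029  0.0561]
 [ 0.583  -0.0818  0.0571]]
```

View pics/w12.png

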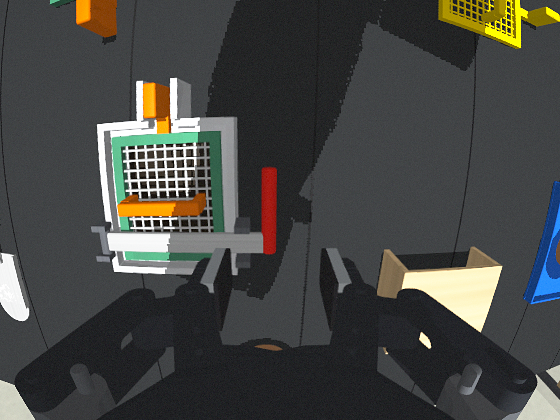

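The picture shows the latch arm at (185,241) level across the well with its top at z = 0.056, between the catch prongs. The red handle is at (269,210), the screen is home, and the hand is clear. Handing in.

```bash
python3 -c "
from cell import env
print(env.sign_off())"
```

```text
the job is handed in; nothing more can be done
None
```

I handed the job in at about 26.6 s. The screen is seated in the sieve frame with its tab between the ears, the latch lies down in its catch fork, and the hand is clear; sign-off returned no verdict.

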